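# Turn the row of leather-care goods round onto the customer's display rack

### The arm

A 6-joint arm with a two-finger parallel gripper is mounted at the origin on the work surface. World frame = base frame: x ahead of the robot, y to its left, z up, the work surface at z = 0. Lengths are in m, angles in rad, forces in N, time in s.
With the tool pointing down it reaches from about 0.35 to 0.775 m from the base axis. Payload 7.3 kg.
Tool frame: the origin (TCP) lies at the very end of the fingers, on their centre line; the grasp point (between the pads) lies 19 mm behind it (pinch_z is the distance from the TCP to the grasp point, in m); z points along the fingers, y is the line along which they close (so a half turn about z gives the same grasp; the last joint's range is limited). The gripper opens to 92 mm and grips with 3 to 60 N. Pads are 19 mm wide; open, the fingers measure 130 mm over their backs; the gripper's body (75 mm by 190 mm) begins 47 mm behind the grasp point.
Start: joints at [1.008, 0.342, 1.524, -0, 1.275, -0.146], TCP at [0.213, 0.48, 0.2] pointing down, gripper open.
Joint ranges: [-2.53, 2.53], [-0.77, 2.02], [0.04, 2.7], [-1, 4.14], [0.28, 2.66], [-3.11, 3.11]. Speed limits (rad/s): [2.57, 2.57, 3.14, 3.14, 3.14, 3.14].

### API

Orientations are given as [roll, pitch, yaw] about the fixed x, y, z axes, in that order (R = Rz(yaw) Ry(pitch) Rx(roll)).
In Python, from cell import * gives the robot as it stands.
- The arm moves only by the tool arm_command, never from a script. Its arguments are lists of equal length, an entry for each row: "fingers": the gripper command: -1 is fully open, 1 is shut, values between are in proportion; "travel": the shift along the tool's x, y, z in m, a list of three; "dr": the turn, a rotation vector about the tool's x, y, z in degrees, a list of three. In form: {"fingers": [fingers, ...], "travel": [[x, y, z], ...], "dr": [[wx, wy, wz], ...]}. A call has 1 to 8 rows; each row is the pose to reach, as a shift and turn from the pose commanded when the call began, along the tool's axes at that moment; what a row does not reach only later rows make up. A row lasts 1/12 s, in which the tool goes at most 41.7 mm and 7.16 degrees, less where a joint would pass 70% of its speed; a pose out of reach is approached as far as the arm can. A call with a gripper value outside its range is refused whole. The fingers move at their own pace and stop on an object; "squeeze" is the grip in N (left out, the last holds). Time passes only in rows, so rows that repeat a pose let the fingers close. It gives the time, the measured TCP pose, the force, the opening and the grip force at its end, in the units of the state.
- observe(): the state, without advancing time (a new reading comes with each control period).
- read_camera(name): name is "side" or "top"; returns a dict with "color" (400x640x3 uint8, blue, green, red), "z_map" (400x640 float32, m along the optical axis (not along the pixel's ray), 0 where there is no reading), "fx", "fy", "cx", "cy" (pixels), "k1" (the pictures are not rectified: a ray, as slopes to the right and down, at radius r is drawn at 1 + k1 r^2 times it, then the intrinsics apply), "R" (3x3) and "t" (3): a world point X has camera coordinates R X + t. Camera axes: x right, y down, z forward; pixel columns grow to the right and rows downward; lengths in m; the calibration is good to about 2 mm. A picture is of the moment at which its call begins.
- hand_in(): hands the job in; it is judged then, once.
The state is a dict: "time": time; "qpos": joint angles; "qvel": joint speeds; "joint_efforts": joint torques, N m; "tool_pos": TCP position; "tool_rot": TCP orientation; "contact_force": force on the tool from outside, world axes, zero at the start; "torque": the same for the moment, N m; "opening": finger opening in m; "grip_force": force on a finger pad.
Only numpy, scipy, OpenCV 4.12 (cv2) and the standard library are available. Lean on these libraries where they do the work, as an engineer would, in place of code of your own. Each camera call takes 0.05 s, during which the arm holds its last target. There are 200 camera calls.

### The job

Move the four goods (bottle, jar, tin and square can) from the wooden shop rack to the metal display rack, one in each compartment, in reverse order: the one that stood at the left end of the wooden rack (seen from the robot) goes to the right end of the metal rack, and so on, so that a customer across the counter reads the row as you see it now. Keep every piece upright on the way, and leave all four standing flat on the floor of their compartments.

Things in the scene. Friction and masses are not known exactly. Their poses are not given: they have to be found in the camera images.
- bottle: amber glass bottle of leather dye with a black cap: round body 38 mm in diameter and straight up to 56 mm, tapering to a neck at 68 mm, cap 23 mm in diameter; 87 mm high in all; about 110 g. Stands upright on its seat at the start. Origin: centre of its underside; z axis up.
- jar: white cream jar: round, body 42 mm in diameter up to 36 mm, above it a lid 46 mm in diameter and 14 mm high; 50 mm high in all; about 120 g. Stands upright on its seat at the start. Origin: centre of its underside; z axis up.
- tin: plain round steel tin of wax, 50 mm in diameter and 45 mm high; about 130 g. Stands upright on its seat at the start. Origin: centre of its underside; z axis up.
- can: square aluminium glue can, 36 x 36 mm and 66 mm high, with a black screw cap 18 mm in diameter on top; 80 mm high in all; about 140 g; its x and y axes are square to its flat sides, which lie within 9 degrees of the shop rack's axes at the start. Stands upright on its seat at the start. Origin: centre of its underside; z axis up.
- shop_rack: Wooden rack with the goods: x away from the robot (90 mm deep), y to the left (300 mm); left or right of the midline, turned up to 17 deg. Fixed. Four compartments between 6 mm dividers, each 66 mm wide, centred at y = -108, -36, 36, 108 mm. Floor 8 mm, divider tops 28 mm above origin; 4 mm lips at front and back, where there is room for fingers. Origin: centre of underside.
- display_rack: Bare metal rack, empty at the start: x away from the robot (90 mm deep), y to the left (300 mm); left or right of the midline, turned up to 17 deg. Fixed. Four compartments between 6 mm dividers, each 66 mm wide, centred at y = -108, -36, 36, 108 mm. Floor 8 mm, divider tops 28 mm above origin; 4 mm lips at front and back, where there is room for fingers. Origin: centre of underside.
- seat_bottle: cork pad, 4 mm thick, fixed in the middle of a shop rack compartment; round, 50 mm in diameter. The bottle stands on it at the start, in whichever compartment that is; it never moves, so it marks where the bottle came from. Origin: centre of its underside.
- seat_jar: cork pad, 4 mm thick, fixed in the middle of a shop rack compartment; round, 58 mm in diameter. The jar stands on it at the start, in whichever compartment that is; it never moves, so it marks where the jar came from. Origin: centre of its underside.
- seat_tin: cork pad, 4 mm thick, fixed in the middle of a shop rack compartment; round, 62 mm in diameter. The tin stands on it at the start, in whichever compartment that is; it never moves, so it marks where the tin came from. Origin: centre of its underside.
- seat_can: cork pad, 4 mm thick, fixed in the middle of a shop rack compartment; square, 48 mm. The can stands on it at the start, in whichever compartment that is; it never moves, so it marks where the can came from. Origin: centre of its underside.

How it is judged:
At the end, for the whole second after the job is handed in: Each piece is in the display-rack compartment that mirrors its starting one (left end to right end), within 18 mm along the row and 26 mm across it of the centre, underside within 4 mm of the floor, upright within 0.12 rad, released and at rest (((y of seat_bottle in the frame of shop_rack between -0.128 and -0.088 m and y of bottle in the frame of display_rack between 0.09 and 0.126 m) or (y of seat_bottle in the frame of shop_rack between -0.056 and -0.016 m and y of bottle in the frame of display_rack between 0.018 and 0.054 m) or (y of seat_bottle in the frame of shop_rack between 0.016 and 0.056 m and y of bottle in the frame of display_rack between -0.054 and -0.018 m) or (y of seat_bottle in the frame of shop_rack between 0.088 and 0.128 m and y of bottle in the frame of display_rack between -0.126 and -0.09 m)) and x of bottle in the frame of display_rack between -0.026 and 0.026 m and z of bottle in the frame of display_rack between 0.004 and 0.012 m and angle between each of bottle, jar, tin, can's own z axis and vertical below 0.12 rad and linear speed of each of bottle, jar, tin, can below 0.02 m/s and angular speed of each of bottle, jar, tin, can below 0.2 rad/s and contact force between each of bottle, jar, tin, can and the fingers below 0.05 N and ((y of seat_jar in the frame of shop_rack between -0.128 and -0.088 m and y of jar in the frame of display_rack between 0.09 and 0.126 m) or (y of seat_jar in the frame of shop_rack between -0.056 and -0.016 m and y of jar in the frame of display_rack between 0.018 and 0.054 m) or (y of seat_jar in the frame of shop_rack between 0.016 and 0.056 m and y of jar in the frame of display_rack between -0.054 and -0.018 m) or (y of seat_jar in the frame of shop_rack between 0.088 and 0.128 m and y of jar in the frame of display_rack between -0.126 and -0.09 m)) and x of jar in the frame of display_rack between -0.026 and 0.026 m and z of jar in the frame of display_rack between 0.004 and 0.012 m and ((y of seat_tin in the frame of shop_rack between -0.128 and -0.088 m and y of tin in the frame of display_rack between 0.09 and 0.126 m) or (y of seat_tin in the frame of shop_rack between -0.056 and -0.016 m and y of tin in the frame of display_rack between 0.018 and 0.054 m) or (y of seat_tin in the frame of shop_rack between 0.016 and 0.056 m and y of tin in the frame of display_rack between -0.054 and -0.018 m) or (y of seat_tin in the frame of shop_rack between 0.088 and 0.128 m and y of tin in the frame of display_rack between -0.126 and -0.09 m)) and x of tin in the frame of display_rack between -0.026 and 0.026 m and z of tin in the frame of display_rack between 0.004 and 0.012 m and ((y of seat_can in the frame of shop_rack between -0.128 and -0.088 m and y of can in the frame of display_rack between 0.09 and 0.126 m) or (y of seat_can in the frame of shop_rack between -0.056 and -0.016 m and y of can in the frame of display_rack between 0.018 and 0.054 m) or (y of seat_can in the frame of shop_rack between 0.016 and 0.056 m and y of can in the frame of display_rack between -0.054 and -0.018 m) or (y of seat_can in the frame of shop_rack between 0.088 and 0.128 m and y of can in the frame of display_rack between -0.126 and -0.09 m)) and x of can in the frame of display_rack between -0.026 and 0.026 m and z of can in the frame of display_rack between 0.004 and 0.012 m); the robot touches nothing.
It fails at once if the bottle is tipped over (more than 0.8 rad) (angle between bottle's own z axis and vertical above 0.8 rad).
It fails at once if the jar is tipped over (more than 0.8 rad) (angle between jar's own z axis and vertical above 0.8 rad).
It fails at once if the tin is tipped over (more than 0.8 rad) (angle between tin's own z axis and vertical above 0.8 rad).
It fails at once if the can is tipped over (more than 0.8 rad) (angle between can's own z axis and vertical above 0.8 rad).
It also fails if it takes over 112 s, if anything falls off the work surface, if the arm or the gripper's body presses on something with over 40 N, if the wrist force passes 120 N, or if a joint passes its speed limit or range.

## Working session

There is one attempt and no reset: what is moved stays moved. The work goes in short steps, Python scripts to look and compute and a tool call to move; the robot and the scene stay as the last step left them, time stands still between calls to the robot, and variables do not carry over. Pictures are saved under pics/ and viewed, at most 14 in all, crops included, and the job is handed in when it is done.

Besides the shell and the picture viewer there is one more tool, called after "Call:" as name(argument=value, ...), one argument or row to a line, values as JSON. arm_command: Moves the arm, as the interface text tells. Its arguments: {"type":"object","properties":{"fingers":{"type":"array","items":{"type":"number"}},"travel":{"type":"array","items":{"type":"array","items":{"type":"number"}}},"dr":{"type":"array","items":{"type":"array","items":{"type":"number"}}},"squeeze":{"type":"number"}},"required":["fingers","travel","dr"]}

```bash
ls; mkdir -p pics
python3 - <<'E'
from cell import *
import cv2,numpy as np
for n in("top","side"):
    c=read_camera(n);cv2.imwrite(f"pics/{n}0.png",c["color"]);np.savez(f"{n}0.npz",**c)
    print(n,c["fx"],c["cx"],c["cy"],c["k1"],c["R"],c["t"])
print(observe())
E
```

```text
pics
top 401.7900609738222 323.288897081778 199.92001542904046 0.009460329902601282 [[ 0.00940454 -0.9999191   0.00856428]
 [-0.99905307 -0.00975954 -0.04239941]
 [ 0.04247956 -0.00815742 -0.99906403]] [-0.01853058  0.51040939  0.96529129]
side 415.99302445128603 314.13080715213704 196.60342525459657 0.036375444049532656 [[ 0.89639942 -0.44291891  0.0170564 ]
 [-0.33859858 -0.7090891  -0.61850113]
 [ 0.28604035  0.54864877 -0.78559878]] [-0.48668014  0.18777642  0.80691744]
{'time': 0.1, 'qpos': array([ 1.00801728e+00,  3.42631808e-01,  1.52493603e+00,  3.76768881e-06,
        1.27539275e+00, -1.45978040e-01]), 'qvel': array([-0.0011399 , -0.00121405, -0.00191827, -0.00043268,  0.00244174,
       -0.00025128]), 'joint_efforts': array([ 1.49301395e-03, -4.32006884e+01, -2.44693208e+01,  7.20381830e-02,
        5.26355300e-02, -1.54332389e-05]), 'tool_pos': array([0.21228958, 0.47972264, 0.19922043]), 'tool_rot': array([-3.14023979e+00, -2.02544777e-04,  2.72479041e+00]), 'contact_force': array([-0.27214011, -0.06051219,  0.59108817]), 'torque': array([0.00764695, 0.03391885, 0.0393079 ]), 'grip_force': 0.0, 'opening': 0.09200465308298107}
```

View pics/top0.png

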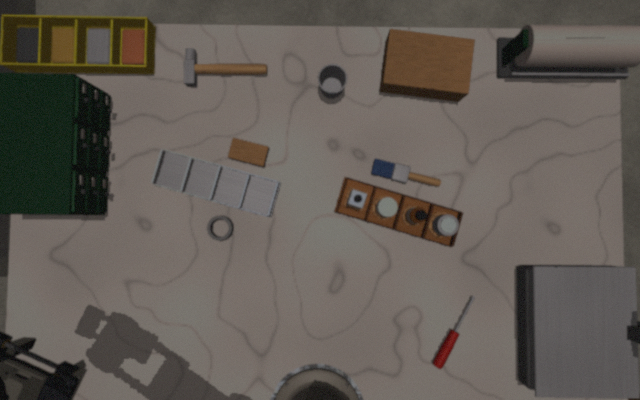

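View pics/side0.png

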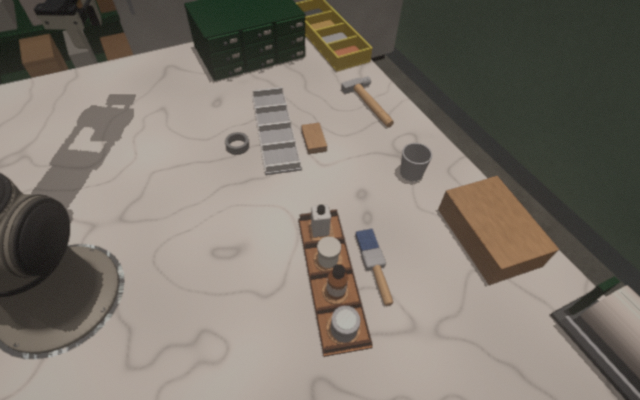

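The top picture shows the display rack at (155-280, 150-215), and the shop rack at (337-462, 178-245). Left to right the shop rack holds the can, jar, bottle and tin. Next I'll enlarge both racks.

```bash
cat > h.py <<'E'
import numpy as np,cv2
def ray(c,u,v):
    fx,fy,cx,cy,k=[float(c[s]) for s in("fx","fy","cx","cy","k1")]
    d=np.array([(u-cx)/fx,(v-cy)/fy]);p=d.copy()
    for _ in range(10): p=d/(1+k*(p@p))
    return np.array([*p,1.])
def at_z(c,u,v,z):
    R,t=c["R"],c["t"]; o=-R.T@t; d=R.T@ray(c,u,v)
    return o+d*(z-o[2])/d[2]
def proj(c,X):
    p=c["R"]@np.asarray(X)+c["t"]; s=p[:2]/p[2]; s=s*(1+float(c["k1"])*(s@s))
    return np.array([s[0]*c["fx"]+c["cx"],s[1]*c["fy"]+c["cy"]])
def cloud(c):
    z=c["z_map"]; v,u=np.mgrid[:400,:640]
    K=np.array([[c["fx"],0,c["cx"]],[0,c["fy"],c["cy"]],[0,0,1]],float)
    n=cv2.undistortPoints(np.stack([u,v],-1).reshape(-1,1,2).astype(float),K,np.array([float(c["k1"]),0,0,0])).reshape(400,640,2)
    P=np.dstack([n*z[...,None],z]); W=(P-c["t"])@c["R"]; W[z==0]=np.nan
    return W
E
python3 - <<'E'
import numpy as np,cv2
from h import *
c=dict(np.load("top0.npz")); W=cloud(c)
for n,(x0,x1,y0,y1) in dict(disp=(145,290,140,225),shop=(325,475,165,255)).items():
    cv2.imwrite(f"pics/{n}.png",cv2.resize(c["color"][y0:y1,x0:x1],None,fx=5,fy=5,interpolation=cv2.INTER_CUBIC)*1)
    w=W[y0:y1,x0:x1].reshape(-1,3)
    print(n,np.nanpercentile(w[:,2],[2,20,50,80,98]))
    lo=w[(w[:,2]>.004)&(w[:,2]<.035)]
    r=cv2.minAreaRect((lo[:,:2]*1000).astype(np.float32)); print(r,len(lo))
w=W[165:255,325:475]
m=(w[...,2]>.042).astype(np.uint8)
k,l,s,ce=cv2.connectedComponentsWithStats(m)
for i in range(1,k):
    if s[i,4]>8:
        q=w[l==i]; top=q[q[:,2]>np.percentile(q[:,2],60)]
        print(s[i],ce[i],q.mean(0).round(4),q[:,2].max(),np.median(q[:,2]),"mid",((q.max(0)+q.min(0))/2).round(4))
E
```

```text
disp [-0.00452427 -0.00208855  0.0009346   0.00824342  0.02622532]
((550.6202392578125, 241.7984161376953), (203.20005798339844, 325.4598693847656), 2.0529115200042725) 5276
shop [-0.00439949 -0.00189582  0.00057111  0.01316235  0.07621867]
((490.2840576171875, -204.5615997314453), (214.16656494140625, 354.6995544433594), 0.15575341880321503) 4038
[ 22  24  20  19 266] [31.77443609 33.07142857] [ 0.5126 -0.0889  0.0778] 0.09410631824718416 0.07690477365250478 mid [ 0.5131 -0.0893  0.0699]
[ 52  32  21  20 317] [62.20189274 41.25867508] [ 0.4953 -0.1608  0.0604] 0.06577601688290201 0.06061004571750428 mid [ 0.4948 -0.1613  0.056 ]
[ 83  42  19  16 248] [91.66532258 49.44354839] [ 0.4769 -0.2244  0.0782] 0.10152974448978772 0.07370545272008447 mid [ 0.4769 -0.2274  0.0718]
[111  49  23  21 394] [121.94162437  59.15228426] [ 0.4553 -0.3002  0.0555] 0.06259863185017157 0.056137923325714954 mid [ 0.4554 -0.3018  0.0526]
```

View pics/disp.png

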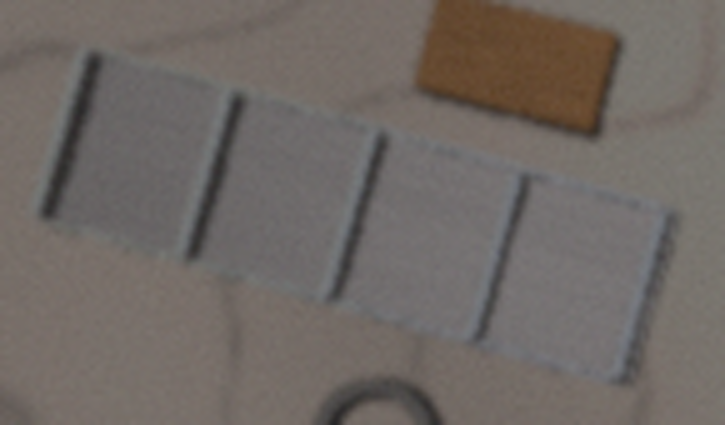

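View pics/shop.png

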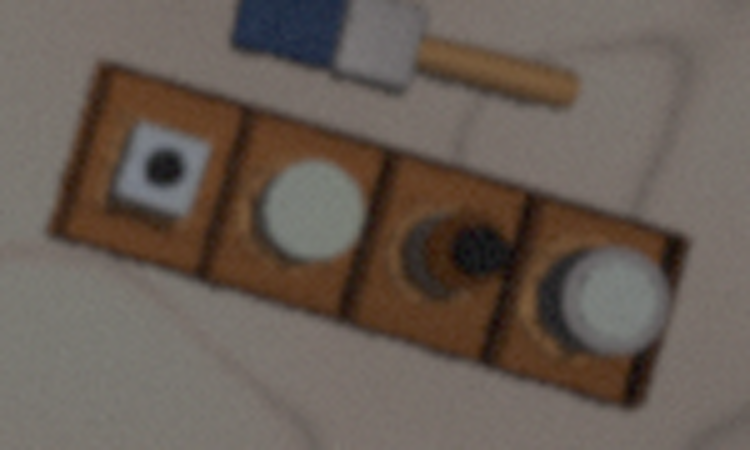

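Run:
```python
import numpy as np
from scipy.optimize import least_squares
from h import *
c=dict(np.load("top0.npz"))
def P(u,v,o,z): return at_z(c,(u+.5)/5-.5+o[0],(v+.5)/5-.5+o[1],z)[:2]
D=[((83,53),(40,215)),((232,93),(188,258)),((380,133),(333,298)),((522,176),(476,340)),((664,210),(622,378))]
S=[((103,66),(58,234)),((245,108),(203,279)),((390,152),(347,320)),((530,194),(490,363)),((682,236),(637,403))]
ys=[.147,.072,0,-.072,-.147]
pose={}
for n,L,o in(("disp",D,(145,140)),("shop",S,(325,165))):
    pts=np.array([P(*q,o,.028) for a in L for q in a])
    loc=np.array([(x,y) for y in ys for x in(.044,-.044)])
    def f(p):
        R=np.array([[np.cos(p[2]),-np.sin(p[2])],[np.sin(p[2]),np.cos(p[2])]]); return (loc@R.T+p[:2]-pts).ravel()
    r=least_squares(f,[.5,0,0]); pose[n]=r.x; print(n,r.x,np.degrees(r.x[2]),(r.fun*1000).round(1))
    x,y,a=r.x
    for yy in(.108,.036,-.036,-.108): print((x-np.sin(a)*yy).round(4),(y+np.cos(a)*yy).round(4))
np.savez("pose.npz",**pose)
o=(325,165)
for n,u,v,z in(("can",163,168,.078),("cancap",164,167,.092),("jar",315,211,.062),("bottle",480,250,.099),("tin",615,302,.057)): print(n,P(u,v,o,z).round(4))
q=[P(*k,o,.078) for k in((140,120),(213,138),(190,218),(112,198))]
print([np.degrees(np.arctan2(*(q[i]-q[(i+1)%4]))) for i in range(4)],np.mean(q,0),[np.linalg.norm(q[i]-q[i-1]) for i in range(4)])
# side check
s=dict(np.load("side0.npz"))
for n,uv,z in(("can cap",(321,210),.092),("jar",(329,246),.062),("bottle",(338,272),.099),("tin",(345,319),.057)): print(n,at_z(s,*uv,z).round(4))
```

```text
disp [ 0.54852598  0.24404698 -0.25812193] -14.789297363265408 [ 3.7  0.4 -3.6  4.5  3.  -0.9 -3.   2.5  3.   0.3 -3.   2.   4.5 -1.3
 -2.   0.6  1.  -5.9 -3.7 -2.2]
0.5761 0.3485
0.5577 0.2789
0.5393 0.2092
0.521 0.1396
shop [ 0.48354158 -0.19273855 -0.27209197] -15.589721587063995 [ 2.1  2.5 -2.1  5.2  1.4 -1.6 -1.4  2.3  2.5 -1.5 -1.9  1.7  2.6 -3.9
 -1.5  0.5  1.8 -3.5 -3.3 -1.7]
0.5126 -0.0887
0.4932 -0.1581
0.4739 -0.2274
0.4545 -0.2968
can [ 0.5124 -0.0898]
cancap [ 0.5121 -0.089 ]
jar [ 0.494  -0.1615]
bottle [ 0.4764 -0.2283]
tin [ 0.4534 -0.3013]
[np.float64(13.313183475660788), np.float64(105.72959177756135), np.float64(-166.1641786003931), np.float64(-70.66710027486441)] [ 0.51215162 -0.09018292] [np.float64(0.03761626900089145), np.float64(0.034069784551963), np.float64(0.03777467876037418), np.float64(0.036423496105112856)]
can cap [ 0.509 -0.096  0.092]
jar [ 0.4945 -0.1611  0.062 ]
bottle [ 0.4721 -0.2347  0.099 ]
tin [ 0.4528 -0.3015  0.057 ]
```

Run:
```python
import numpy as np
from scipy.spatial.transform import Rotation as Ro
a=np.radians(75);c,s=np.cos(a),np.sin(a)
T=dict(can=(.5122,-.0898),jar=(.494,-.161),bot=(.4755,-.229),tin=(.4535,-.301),Dtin=(.5761,.3485),Dbot=(.5577,.2789),Djar=(.5393,.2092),Dcan=(.521,.1396))
for n,(x,y) in T.items(): print(n,"s %.1f t %.1f mm"%((x*c+y*s)*1e3,(x*s-y*c)*1e3))
R0=Ro.from_euler("xyz",[-3.14024,-.0002,2.72479]); R1=Ro.from_euler("xyz",[np.pi,0,a])
print("dr",np.degrees((R0.inv()*R1).as_rotvec()),"tr",R0.inv().apply(np.array([.5122,-.0898,.2])-[.2123,.4797,.1992]))
```

```text
can s 45.8 t 518.0 mm
jar s -27.7 t 518.8 mm
bot s -98.1 t 518.6 mm
tin s -173.4 t 516.0 mm
Dtin s 485.7 t 466.3 mm
Dbot s 413.7 t 466.5 mm
Djar s 341.7 t 466.8 mm
Dcan s 269.7 t 467.1 mm
dr [-7.22132579e-02  4.53850643e-02  8.11189613e+01] tr [-5.04780558e-01 -3.99333642e-01 -3.60796539e-04]
```

Call:
arm_command(
  fingers=[-1, -1, -1, -1, -1, -1, -1, -1],
  travel=[
    [-0.0316, -0.025, 0],
    [-0.0631, -0.05, 0],
    [-0.0947, -0.075, 0],
    [-0.1262, -0.1, 0],
    [-0.1578, -0.125, 0],
    [-0.1893, -0.15, 0],
    [-0.2209, -0.175, 0],
    [-0.2524, -0.1997, 0],
  ],
  dr=[
    [0, 0, 5.06],
    [0, 0, 10.1],
    [0, 0, 15.2],
    [0, 0, 20.3],
    [0, 0, 25.3],
    [0, 0, 30.4],
    [0, 0, 35.4],
    [0, 0, 40.5],
  ],
  squeeze=25,
)

```text
time: 0.77
tool_pos: [0.3627, 0.1934, 0.1998]
tool_rot: [-3.142, -0.0, 2.014]
contact_force: [1.7, -0.6, -0.1]
opening: 0.0917
grip_force: 0.0
```

Call:
arm_command(
  fingers=[-1, -1, -1, -1, -1, -1, -1, -1],
  travel=[
    [-0.04, 0.0015, 0],
    [-0.08, 0.003, 0],
    [-0.12, 0.0045, 0],
    [-0.161, 0.006, 0],
    [-0.201, 0.0075, 0],
    [-0.241, 0.009, 0],
    [-0.281, 0.0105, 0],
    [-0.3216, 0.012, 0],
  ],
  dr=[
    [0, 0, 5.06],
    [0, 0, 10.1],
    [0, 0, 15.2],
    [0, 0, 20.3],
    [0, 0, 25.3],
    [0, 0, 30.4],
    [0, 0, 35.5],
    [0, 0, 40.6],
  ],
)

```text
time: 1.43
tool_pos: [0.5126, -0.0914, 0.1995]
tool_rot: [-3.141, -0.0, 1.305]
contact_force: [0.9, 1.2, 0.5]
opening: 0.0919
grip_force: 0.0
```

Call:
arm_command(
  fingers=[-1, -1, -1],
  travel=[
    [0, 0, 0],
    [0, 0, 0],
    [0, 0, 0],
  ],
  dr=[
    [0, 0, 0],
    [0, 0, 0],
    [0, 0, 0],
  ],
)

```text
time: 1.68
tool_pos: [0.5117, -0.0892, 0.1992]
tool_rot: [-3.14, -0.001, 1.31]
contact_force: [-0.2, 0.3, 0.0]
opening: 0.0921
grip_force: 0.0
```

Call:
arm_command(
  fingers=[-1, -1, -1, -1, -1, -1, -1, -1],
  travel=[
    [0, 0, 0.03],
    [0, 0, 0.06],
    [0, 0, 0.09],
    [0, 0, 0.12],
    [0, 0, 0.14],
    [0, 0, 0.155],
    [0, 0, 0.16],
    [0, 0, 0.16],
  ],
  dr=[
    [0, 0, 0],
    [0, 0, 0],
    [0, 0, 0],
    [0, 0, 0],
    [0, 0, 0],
    [0, 0, 0],
    [0, 0, 0],
    [0, 0, 0],
  ],
)

```text
time: 2.35
tool_pos: [0.5113, -0.088, 0.0391]
tool_rot: [-3.139, -0.0, 1.311]
contact_force: [0.9, 0.1, -0.3]
opening: 0.0914
grip_force: 0.0
```

Call:
arm_command(
  fingers=[1, 1, 1, 1, 1, 1, 1, 1],
  travel=[
    [0, 0, 0],
    [0, 0, 0],
    [0, 0, 0],
    [0, 0, 0],
    [0, 0, 0],
    [0, 0, 0],
    [0, 0, 0],
    [0, 0, 0],
  ],
  dr=[
    [0, 0, 0],
    [0, 0, 0],
    [0, 0, 0],
    [0, 0, 0],
    [0, 0, 0],
    [0, 0, 0],
    [0, 0, 0],
    [0, 0, 0],
  ],
)

```text
time: 3.02
tool_pos: [0.5123, -0.0895, 0.0399]
tool_rot: [3.142, -0.0, 1.309]
contact_force: [0.4, -0.3, 0.9]
opening: 0.0434
grip_force: 0.0
```

Call:
arm_command(
  fingers=[1, 1, 1, 1, 1, 1],
  travel=[
    [0, 0, 0],
    [0, 0, 0],
    [0, 0, 0],
    [0, 0, 0],
    [0, 0, 0],
    [0, 0, 0],
  ],
  dr=[
    [0, 0, 0],
    [0, 0, 0],
    [0, 0, 0],
    [0, 0, 0],
    [0, 0, 0],
    [0, 0, 0],
  ],
)

```text
time: 3.52
tool_pos: [0.5124, -0.0895, 0.0398]
tool_rot: [3.142, -0.0, 1.309]
contact_force: [0.0, -0.7, 0.3]
opening: 0.0358
grip_force: 24.6
```

Call:
arm_command(
  fingers=[1, 1, 1, 1, 1, 1, 1, 1],
  travel=[
    [0, 0, -0.01],
    [0, 0, -0.03],
    [0, 0, -0.055],
    [0, 0, -0.08],
    [0, 0, -0.105],
    [0, 0, -0.13],
    [0, 0, -0.15],
    [0, 0, -0.16],
  ],
  dr=[
    [0, 0, 0],
    [0, 0, 0],
    [0, 0, 0],
    [0, 0, 0],
    [0, 0, 0],
    [0, 0, 0],
    [0, 0, 0],
    [0, 0, 0],
  ],
)

```text
time: 4.18
tool_pos: [0.5133, -0.0897, 0.2032]
tool_rot: [3.137, 0.0, 1.309]
contact_force: [0.8, -0.2, 0.1]
opening: 0.0358
grip_force: 24.6
```

Call:
arm_command(
  fingers=[1, 1, 1, 1, 1, 1, 1, 1],
  travel=[
    [0.015, -0.003, 0],
    [0.045, -0.01, 0],
    [0.08, -0.018, 0],
    [0.115, -0.026, 0],
    [0.15, -0.034, 0],
    [0.185, -0.042, 0],
    [0.21, -0.048, 0],
    [0.2239, -0.0509, 0],
  ],
  dr=[
    [0, 0, 0],
    [0, 0, 0],
    [0, 0, 0],
    [0, 0, 0],
    [0, 0, 0],
    [0, 0, 0],
    [0, 0, 0],
    [0, 0, 0],
  ],
)

```text
time: 4.85
tool_pos: [0.5201, 0.1431, 0.1994]
tool_rot: [-3.14, -0.001, 1.312]
contact_force: [-0.1, 0.2, -1.0]
opening: 0.036
grip_force: 24.6
```

Call:
arm_command(
  fingers=[1, 1, 1, 1, 1, 1, 1, 1],
  travel=[
    [0, 0, 0],
    [0, 0, 0.02],
    [0, 0, 0.045],
    [0, 0, 0.07],
    [0, 0, 0.09],
    [0, 0, 0.1],
    [0, 0, 0.1],
    [0, 0, 0.1],
  ],
  dr=[
    [0, 0, 0],
    [0, 0, 0],
    [0, 0, 0],
    [0, 0, 0],
    [0, 0, 0],
    [0, 0, 0],
    [0, 0, 0],
    [0, 0, 0],
  ],
)

```text
time: 5.52
tool_pos: [0.5212, 0.1394, 0.1]
tool_rot: [-3.141, 0.0, 1.309]
contact_force: [0.6, -0.5, -0.9]
opening: 0.036
grip_force: 24.6
```

Run:
```python
from cell import *
import cv2,numpy as np
o=observe();print(o["tool_pos"],o["opening"],o["grip_force"])
a=read_camera("side")["color"][40:240,180:430];b=read_camera("top")["color"][120:250,140:300]
a=cv2.resize(a,None,fx=1.6,fy=1.6);b=cv2.resize(b,(394,320))
cv2.imwrite("pics/c1.png",np.hstack([a,b]))
```

```text
[0.52119201 0.13943769 0.10004452] 0.03596856265807162 24.605760276317596
```

View pics/c1.png

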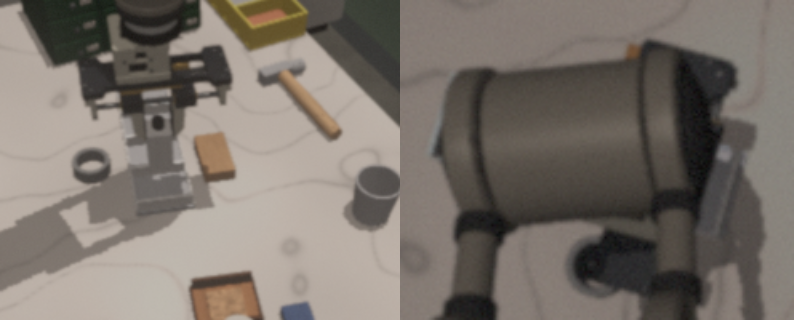

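The side view shows the can held upright at (150,130) in the crop, in line with the near (right) compartment at (162,190). I'll lower it now.

Call:
arm_command(
  fingers=[1, 1, 1, 1, 1, 1, 1, 1],
  travel=[
    [0, 0, 0.015],
    [0, 0, 0.03],
    [0, 0, 0.043],
    [0, 0, 0.053],
    [0, 0, 0.059],
    [0, 0, 0.0625],
    [0, 0, 0.0635],
    [0, 0, 0.0635],
  ],
  dr=[
    [0, 0, 0],
    [0, 0, 0],
    [0, 0, 0],
    [0, 0, 0],
    [0, 0, 0],
    [0, 0, 0],
    [0, 0, 0],
    [0, 0, 0],
  ],
)

```text
time: 6.28
tool_pos: [0.5214, 0.14, 0.0367]
tool_rot: [3.141, -0.0, 1.309]
contact_force: [-0.2, 0.1, -1.6]
opening: 0.0359
grip_force: 24.6
```

Call:
arm_command(
  fingers=[0.1, 0.1, 0, 0, -0.2, -0.5, -0.5, -0.5],
  travel=[
    [0, 0, 0],
    [0, 0, 0],
    [0, 0, 0],
    [0, 0, 0],
    [0, 0, 0],
    [0, 0, 0],
    [0, 0, 0],
    [0, 0, 0],
  ],
  dr=[
    [0, 0, 0],
    [0, 0, 0],
    [0, 0, 0],
    [0, 0, 0],
    [0, 0, 0],
    [0, 0, 0],
    [0, 0, 0],
    [0, 0, 0],
  ],
)

```text
time: 6.95
tool_pos: [0.521, 0.14, 0.0363]
tool_rot: [-3.142, -0.0, 1.309]
contact_force: [-0.5, -0.5, 0.2]
opening: 0.0668
grip_force: 0.0
```

Call:
arm_command(
  fingers=[-1, -1, -1, -1, -1, -1, -1, -1],
  travel=[
    [0, 0, 0],
    [0, 0, 0],
    [0, 0, 0],
    [0, 0, -0.03],
    [0, 0, -0.065],
    [0, 0, -0.1],
    [0, 0, -0.135],
    [0, 0, -0.1635],
  ],
  dr=[
    [0, 0, 0],
    [0, 0, 0],
    [0, 0, 0],
    [0, 0, 0],
    [0, 0, 0],
    [0, 0, 0],
    [0, 0, 0],
    [0, 0, 0],
  ],
)

```text
time: 7.62
tool_pos: [0.5213, 0.14, 0.2026]
tool_rot: [3.14, -0.001, 1.309]
contact_force: [0.9, 0.2, -0.1]
opening: 0.0919
grip_force: 0.0
```

Call:
arm_command(
  fingers=[-1, -1, -1, -1, -1, -1, -1, -1],
  travel=[
    [-0.037, 0.006, 0],
    [-0.074, 0.013, 0],
    [-0.111, 0.019, 0],
    [-0.149, 0.026, 0],
    [-0.186, 0.032, 0],
    [-0.223, 0.039, 0],
    [-0.26, 0.045, 0],
    [-0.2974, 0.0517, 0],
  ],
  dr=[
    [0, 0, 0],
    [0, 0, 0],
    [0, 0, 0],
    [0, 0, 0],
    [0, 0, 0],
    [0, 0, 0],
    [0, 0, 0],
    [0, 0, 0],
  ],
)

```text
time: 8.28
tool_pos: [0.4935, -0.1624, 0.2]
tool_rot: [3.141, -0.0, 1.309]
contact_force: [0.6, -0.9, -0.3]
opening: 0.0921
grip_force: 0.0
```

Run:
```python
from cell import *
import cv2,numpy as np
o=observe();print(o["tool_pos"],o["tool_rot"],o["opening"])
a=read_camera("side")["color"][60:220,200:400]
cv2.imwrite("pics/c2.png",cv2.resize(a,None,fx=3,fy=3,interpolation=cv2.INTER_CUBIC))
c=read_camera("top");np.savez("top1.npz",**c)
```

```text
[ 0.49353456 -0.16239677  0.19995068] [ 3.14137783e+00 -1.41807218e-04  1.30932323e+00] 0.09210707782816428
```

View pics/c2.png

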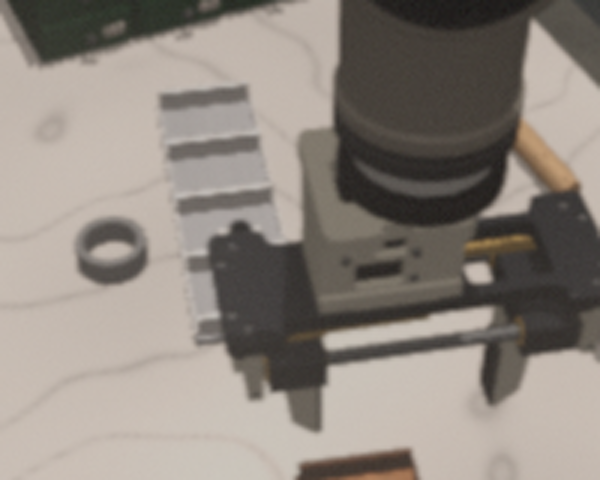

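The gripper hides the can in the side view, so I'll check it by depth in the top view. The jar comes next.

```bash
cat > chk.py <<'E'
import numpy as np,sys
from h import *
p=dict(np.load("pose.npz"))["disp"]
def chk(c):
    W=cloud(c).reshape(-1,3); a=p[2]
    d=W[:,:2]-p[:2]; L=np.c_[d@[np.cos(a),np.sin(a)],d@[-np.sin(a),np.cos(a)],W[:,2]]
    for y in(.108,.036,-.036,-.108):
        q=L[(abs(L[:,0])<.05)&(abs(L[:,1]-y)<.033)&(L[:,2]>.038)&(L[:,2]<.12)]
        if len(q)>20: print(y,len(q),"x,y mm",(1000*(np.percentile(q[:,:2],2,0)+np.percentile(q[:,:2],98,0))/2).round(1),"z med/max",np.median(q[:,2]).round(4),np.percentile(q[:,2],98).round(4))
        else: print(y,"empty",len(q))
E
python3 -c "
from chk import *
chk(dict(np.load('top1.npz')))"
```

```text
0.108 empty 0
0.036 empty 0
-0.036 empty 0
-0.108 275 x,y mm [   1.4 -109.3] z med/max 0.0727 0.0888
```

Call:
arm_command(
  fingers=[-1, -1, -1, -1, -1, -1, -1, -1],
  travel=[
    [0, 0, 0.03],
    [0, 0, 0.06],
    [0, 0, 0.09],
    [0, 0, 0.12],
    [0, 0, 0.145],
    [0, 0, 0.16],
    [0, 0, 0.164],
    [0, 0, 0.164],
  ],
  dr=[
    [0, 0, 0],
    [0, 0, 0],
    [0, 0, 0],
    [0, 0, 0],
    [0, 0, 0],
    [0, 0, 0],
    [0, 0, 0],
    [0, 0, 0],
  ],
)

```text
time: 9.05
tool_pos: [0.4936, -0.1598, 0.0349]
tool_rot: [-3.139, -0.001, 1.31]
contact_force: [0.4, 0.1, 0.4]
opening: 0.0912
grip_force: 0.0
```

Call:
arm_command(
  fingers=[1, 1, 1, 1, 1, 1, 1, 1],
  travel=[
    [0, 0, 0],
    [0, 0, 0],
    [0, 0, 0],
    [0, 0, 0],
    [0, 0, 0],
    [0, 0, 0],
    [0, 0, 0],
    [0, 0, 0],
  ],
  dr=[
    [0, 0, 0],
    [0, 0, 0],
    [0, 0, 0],
    [0, 0, 0],
    [0, 0, 0],
    [0, 0, 0],
    [0, 0, 0],
    [0, 0, 0],
  ],
)

```text
time: 9.72
tool_pos: [0.4941, -0.1607, 0.0359]
tool_rot: [3.142, -0.0, 1.309]
contact_force: [-0.7, -0.6, -0.3]
opening: 0.0432
grip_force: 0.0
```

Call:
arm_command(
  fingers=[1, 1, 1, 1],
  travel=[
    [0, 0, 0],
    [0, 0, 0],
    [0, 0, 0],
    [0, 0, 0],
  ],
  dr=[
    [0, 0, 0],
    [0, 0, 0],
    [0, 0, 0],
    [0, 0, 0],
  ],
)

```text
time: 10.05
tool_pos: [0.4941, -0.1607, 0.0358]
tool_rot: [3.142, -0.0, 1.309]
contact_force: [-0.2, 0.7, 1.1]
opening: 0.0163
grip_force: 0.0
```

The opening is 16 mm with no grip force, so the jar isn't between the fingers. I'll stop and look.

Run:
```python
from cell import *
import cv2,numpy as np
print(observe()["opening"])
c=read_camera("side");np.savez("s2.npz",**c)
cv2.imwrite("pics/c3.png",cv2.resize(c["color"][170:360,230:430],None,fx=3,fy=3,interpolation=cv2.INTER_CUBIC))
```

```text
0.016304023213137776
```

View pics/c3.png

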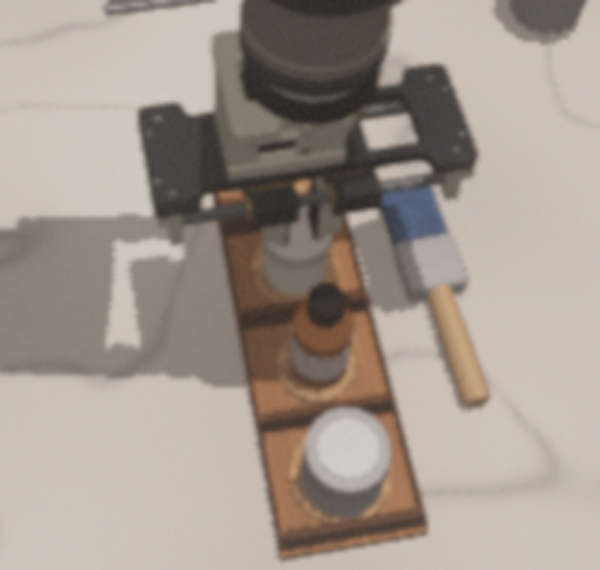

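Run:
```python
from h import *
c=dict(np.load("s2.npz")); W=cloud(c)
f=lambda X:((proj(c,X)-[230,170])*3).round()
print("tcp",f((.4941,-.1607,.0358)),"jar top",f((.494,-.161,.062)),"bottom",f((.494,-.161,.012)))
cv2.imwrite("pics/c4.png",cv2.resize(c["color"][220:275,300:360],None,fx=10,fy=10,interpolation=cv2.INTER_CUBIC))
for v in range(238,268,3): print(v,[tuple((W[v,u]*1000).round().astype(int)) if W[v,u,0]==W[v,u,0] else None for u in(322,326,330,334,338)])
```

```text
tcp [294. 248.] jar top [296. 228.] bottom [293. 267.]
238 [(np.int64(462), np.int64(-188), np.int64(151)), (np.int64(468), np.int64(-192), np.int64(152)), (np.int64(475), np.int64(-194), np.int64(151)), (np.int64(502), np.int64(-165), np.int64(91)), (np.int64(504), np.int64(-175), np.int64(105))]
241 [(np.int64(461), np.int64(-190), np.int64(145)), (np.int64(468), np.int64(-192), np.int64(143)), (np.int64(501), np.int64(-153), np.int64(63)), (np.int64(502), np.int64(-166), np.int64(82)), (np.int64(504), np.int64(-176), np.int64(96))]
244 [(np.int64(462), np.int64(-190), np.int64(134)), (np.int64(468), np.int64(-193), np.int64(134)), (np.int64(498), np.int64(-158), np.int64(62)), (np.int64(501), np.int64(-167), np.int64(74)), (np.int64(505), np.int64(-176), np.int64(84))]
247 [(np.int64(475), np.int64(-168), np.int64(82)), (np.int64(484), np.int64(-168), np.int64(77)), (np.int64(495), np.int64(-165), np.int64(63)), (np.int64(500), np.int64(-170), np.int64(68)), (np.int64(505), np.int64(-177), np.int64(74))]
250 [(np.int64(475), np.int64(-168), np.int64(72)), (np.int64(484), np.int64(
[... 621 characters left out ...]
, np.int64(-170), np.int64(40)), (np.int64(481), np.int64(-177), np.int64(46)), (np.int64(487), np.int64(-181), np.int64(49)), (np.int64(496), np.int64(-181), np.int64(41)), (np.int64(509), np.int64(-176), np.int64(24))]
262 [(np.int64(475), np.int64(-171), np.int64(29)), (np.int64(481), np.int64(-176), np.int64(34)), (np.int64(489), np.int64(-179), np.int64(33)), (np.int64(497), np.int64(-181), np.int64(30)), (np.int64(511), np.int64(-175), np.int64(9))]
265 [(np.int64(476), np.int64(-171), np.int64(16)), (np.int64(482), np.int64(-176), np.int64(21)), (np.int64(488), np.int64(-181), np.int64(24)), (np.int64(472), np.int64(-219), np.int64(99)), (np.int64(478), np.int64(-223), np.int64(100))]
```

View pics/c4.png

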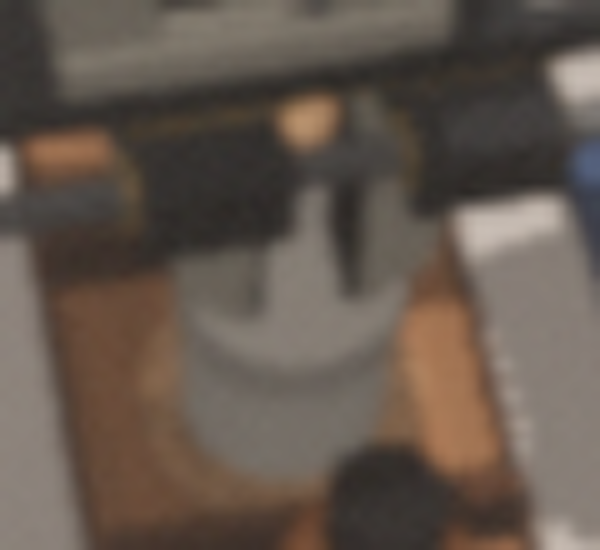

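The picture shows the finger tips 16 mm apart over the middle of the jar's top (crop 270-390, 290). They don't look to be around it, and that disagrees with the measured TCP height. I'll open the fingers again and check the heights before doing more.

Call:
arm_command(
  fingers=[-1, -1, -1, -1, -1, -1, -1, -1],
  travel=[
    [0, 0, 0],
    [0, 0, 0],
    [0, 0, 0],
    [0, 0, 0],
    [0, 0, 0],
    [0, 0, 0],
    [0, 0, 0],
    [0, 0, 0],
  ],
  dr=[
    [0, 0, 0],
    [0, 0, 0],
    [0, 0, 0],
    [0, 0, 0],
    [0, 0, 0],
    [0, 0, 0],
    [0, 0, 0],
    [0, 0, 0],
  ],
)

```text
time: 10.77
tool_pos: [0.4941, -0.1607, 0.0358]
tool_rot: [3.142, -0.0, 1.309]
contact_force: [0.2, 0.3, 0.3]
opening: 0.0609
grip_force: 0.0
```

Call:
arm_command(
  fingers=[-1, -1, -1, -1],
  travel=[
    [0, 0, 0],
    [0, 0, 0],
    [0, 0, 0],
    [0, 0, 0],
  ],
  dr=[
    [0, 0, 0],
    [0, 0, 0],
    [0, 0, 0],
    [0, 0, 0],
  ],
)

```text
time: 11.1
tool_pos: [0.4941, -0.1607, 0.0358]
tool_rot: [3.142, -0.0, 1.309]
contact_force: [0.1, 0.1, 0.8]
opening: 0.0877
grip_force: 0.0
```

Run:
```python
from cell import *
import cv2,numpy as np
o=observe();print(o["tool_pos"],o["qpos"],o["opening"])
c=read_camera("side");np.savez("s3.npz",**c)
cv2.imwrite("pics/c5.png",cv2.resize(c["color"][190:310,260:400],None,fx=5,fy=5,interpolation=cv2.INTER_CUBIC))
```

```text
[ 0.49412884 -0.1606885   0.03581548] [-4.62047752e-01  5.24831903e-01  1.74620620e+00  1.32001746e-04
  8.70564223e-01 -2.00648262e-01] 0.08768236589326646
```

View pics/c5.png

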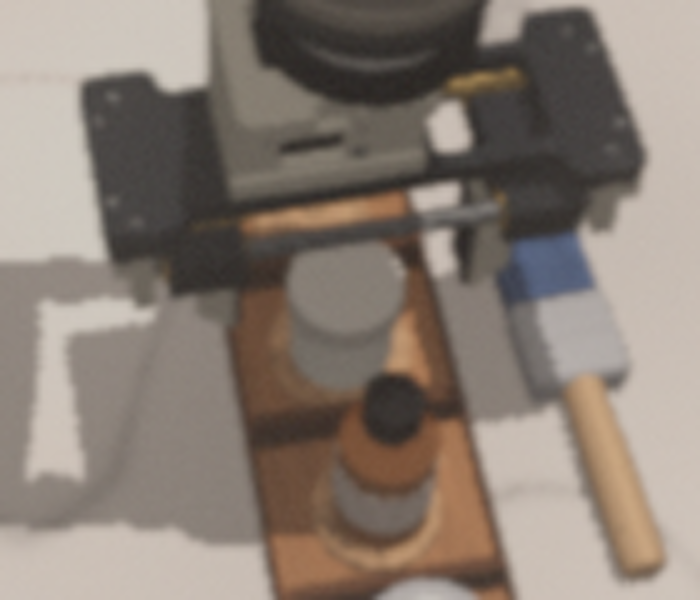

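Run:
```python
from h import *
c=dict(np.load("s3.npz")); W=cloud(c)
f=lambda X:((proj(c,X)-[260,190])*5).round()
for z in(.02,.036,.05,.062,.08):print(z,f((.542,-.174,z)),f((.445,-.148,z)))
for v in range(236,250,2): print(v,[(W[v,u]*1000).round() for u in(355,357,359)])
for v in range(240,258,2): print(v,[(W[v,u]*1000).round() for u in(302,304,306)])
```

```text
0.02 [458. 315.] [216. 355.]
0.036 [462. 295.] [216. 335.]
0.05 [465. 276.] [216. 317.]
0.062 [467. 260.] [216. 301.]
0.08 [472. 235.] [216. 277.]
236 [array([ 536., -183.,  100.]), array([ 539., -185.,  102.]), array([ 542., -187.,  102.])]
238 [array([ 536., -184.,   95.]), array([ 539., -186.,   95.]), array([ 543., -187.,   94.])]
240 [array([ 536., -185.,   90.]), array([ 540., -186.,   88.]), array([nan, nan, nan])]
242 [array([ 536., -186.,   83.]), array([ 541., -186.,   81.]), array([ 545., -187.,   79.])]
244 [array([ 537., -186.,   76.]), array([ 542., -186.,   73.]), array([ 569., -158.,   13.])]
246 [array([ 539., -185.,   66.]), array([ 568., -155.,    1.]), array([ 569., -160.,    8.])]
248 [array([ 562., -157.,   -1.]), array([ 566., -159.,   -1.]), array([ 568., -162.,    3.])]
240 [array([ 429., -178.,  153.]), array([ 432., -179.,  152.]), array([ 435., -181.,  152.])]
242 [array([ 427., -182.,  153.]), array([ 431., -182.,  151.]), array([ 434., -184.,  152.])]
244 [array([ 427., -181.,  146.]), array([ 430., -184.,  147.]), array([ 434., -184.,  145.])]
246 [array([ 427., -182.,  140.]), array([ 431., -182.,  138.]), array([ 434., -184.,  138.])]
248 [array([ 438., -157.,   89.]), array([ 441., -160.,   92.]), array([ 445., -160.,   88.])]
250 [array([ 437., -159.,   85.]), array([ 441., -160.,   84.]), array([ 445., -160.,   81.])]
252 [array([ 438., -158.,   76.]), array([ 441., -160.,   77.]), array([ 445., -161.,   75.])]
254 [array([ 455., -120.,   -2.]), array([ 441., -160.,   70.]), array([ 445., -160.,   66.])]
256 [array([ 453., -126.,   -0.]), array([ 456., -128.,    0.]), array([ 457., -135.,   11.])]
```

The right tip sits at about (485,278) in the crop, and depth puts both tips near z = 0.064. The reported TCP is 0.036, so readings are about 28 mm low in z and agree sideways. I'll trust the cameras and go 26 mm lower.

Call:
arm_command(
  fingers=[-1, -1, -1, -1, -1, -1],
  travel=[
    [0, 0, 0.006],
    [0, 0, 0.012],
    [0, 0, 0.018],
    [0, 0, 0.023],
    [0, 0, 0.026],
    [0, 0, 0.026],
  ],
  dr=[
    [0, 0, 0],
    [0, 0, 0],
    [0, 0, 0],
    [0, 0, 0],
    [0, 0, 0],
    [0, 0, 0],
  ],
)

```text
time: 11.65
tool_pos: [0.4935, -0.1604, 0.0088]
tool_rot: [-3.14, -0.0, 1.309]
contact_force: [-0.4, -0.3, 0.5]
opening: 0.0917
grip_force: 0.0
```

Run:
```python
from cell import *
from h import *
o=observe();print(o["tool_pos"],o["contact_force"],o["opening"])
c=read_camera("side");W=cloud(c)
# finger front faces: lowest point of each
for x0,x1 in((.530,.560),(.432,.450)):
    q=W[(W[...,0]>x0)&(W[...,0]<x1)&(W[...,1]<-.152)&(W[...,1]>-.19)&(W[...,2]>.032)&(W[...,2]<.12)]
    print(len(q),np.percentile(q[:,2],[0,3,10,50])if len(q) else 0, q[:,:2].mean(0) if len(q) else 0)
```

```text
[ 0.49354824 -0.16041079  0.00876332] [-0.40369522 -0.31440027  0.49627219] 0.09167260158903104
147 [0.03572841 0.03848789 0.04361754 0.06590272] [ 0.54058322 -0.17897251]
76 [0.03387098 0.0407823  0.04514341 0.05986277] [ 0.44011508 -0.16864733]
```

The tips are now at about z = 0.037. Closing on the jar.

Call:
arm_command(
  fingers=[1, 1, 1, 1, 1, 1, 1, 1],
  travel=[
    [0, 0, 0],
    [0, 0, 0],
    [0, 0, 0],
    [0, 0, 0],
    [0, 0, 0],
    [0, 0, 0],
    [0, 0, 0],
    [0, 0, 0],
  ],
  dr=[
    [0, 0, 0],
    [0, 0, 0],
    [0, 0, 0],
    [0, 0, 0],
    [0, 0, 0],
    [0, 0, 0],
    [0, 0, 0],
    [0, 0, 0],
  ],
)

```text
time: 12.37
tool_pos: [0.4942, -0.1607, 0.0099]
tool_rot: [3.141, -0.0, 1.309]
contact_force: [0.4, -0.4, 0.7]
opening: 0.0453
grip_force: 25.0
```

Call:
arm_command(
  fingers=[1, 1, 1, 1, 1],
  travel=[
    [0, 0, 0],
    [0, 0, 0],
    [0, 0, 0],
    [0, 0, 0],
    [0, 0, 0],
  ],
  dr=[
    [0, 0, 0],
    [0, 0, 0],
    [0, 0, 0],
    [0, 0, 0],
    [0, 0, 0],
  ],
)

```text
time: 12.78
tool_pos: [0.4942, -0.1607, 0.0099]
tool_rot: [3.141, -0.0, 1.309]
contact_force: [0.5, 1.1, 1.1]
opening: 0.0448
grip_force: 25.0
```

Call:
arm_command(
  fingers=[1, 1, 1, 1, 1, 1, 1, 1],
  travel=[
    [0, 0, -0.01],
    [0, 0, -0.03],
    [0, 0, -0.055],
    [0, 0, -0.08],
    [0, 0, -0.11],
    [0, 0, -0.135],
    [0, 0, -0.155],
    [0, 0, -0.16],
  ],
  dr=[
    [0, 0, 0],
    [0, 0, 0],
    [0, 0, 0],
    [0, 0, 0],
    [0, 0, 0],
    [0, 0, 0],
    [0, 0, 0],
    [0, 0, 0],
  ],
)

```text
time: 13.45
tool_pos: [0.4955, -0.1613, 0.1738]
tool_rot: [3.135, 0.001, 1.309]
contact_force: [1.0, -0.2, -1.2]
opening: 0.0453
grip_force: 25.0
```

Call:
arm_command(
  fingers=[1, 1, 1, 1, 1, 1],
  travel=[
    [0.012, -0.0017, 0],
    [0.036, -0.005, 0],
    [0.07, -0.01, 0],
    [0.108, -0.015, 0],
    [0.146, -0.0205, 0],
    [0.1847, -0.026, 0],
  ],
  dr=[
    [0, 0, 0],
    [0, 0, 0],
    [0, 0, 0],
    [0, 0, 0],
    [0, 0, 0],
    [0, 0, 0],
  ],
)

```text
time: 13.95
tool_pos: [0.5153, 0.0269, 0.1679]
tool_rot: [-3.138, 0.0, 1.309]
contact_force: [0.2, 0.3, -1.5]
opening: 0.0452
grip_force: 25.0
```

Call:
arm_command(
  fingers=[1, 1, 1, 1, 1, 1, 1, 1],
  travel=[
    [0.038, -0.0055, 0],
    [0.076, -0.011, 0],
    [0.112, -0.016, 0],
    [0.145, -0.0205, 0],
    [0.168, -0.024, 0],
    [0.18, -0.0255, 0],
    [0.1847, -0.026, 0],
    [0.1847, -0.026, 0],
  ],
  dr=[
    [0, 0, 0],
    [0, 0, 0],
    [0, 0, 0],
    [0, 0, 0],
    [0, 0, 0],
    [0, 0, 0],
    [0, 0, 0],
    [0, 0, 0],
  ],
)

```text
time: 14.62
tool_pos: [0.5386, 0.2101, 0.1686]
tool_rot: [-3.14, 0.001, 1.311]
contact_force: [-1.2, -0.3, -0.6]
opening: 0.0451
grip_force: 25.0
```

Call:
arm_command(
  fingers=[1, 1, 1, 1, 1, 1],
  travel=[
    [0, 0, 0.02],
    [0, 0, 0.045],
    [0, 0, 0.07],
    [0, 0, 0.09],
    [0, 0, 0.1],
    [0, 0, 0.1],
  ],
  dr=[
    [0, 0, 0],
    [0, 0, 0],
    [0, 0, 0],
    [0, 0, 0],
    [0, 0, 0],
    [0, 0, 0],
  ],
)

```text
time: 15.12
tool_pos: [0.5378, 0.2077, 0.0674]
tool_rot: [-3.137, 0.003, 1.308]
contact_force: [-0.8, 0.4, -1.2]
opening: 0.045
grip_force: 25.0
```

Run:
```python
from cell import *
import cv2,numpy as np
o=observe();print(o["tool_pos"],o["opening"],o["grip_force"])
c=read_camera("side");np.savez("s4.npz",**c)
cv2.imwrite("pics/c6.png",cv2.resize(c["color"][60:190,220:360],None,fx=4,fy=4,interpolation=cv2.INTER_CUBIC))
```

```text
[0.53775697 0.20770322 0.06740238] 0.04504507337388768 24.999797344207764
```

View pics/c6.png

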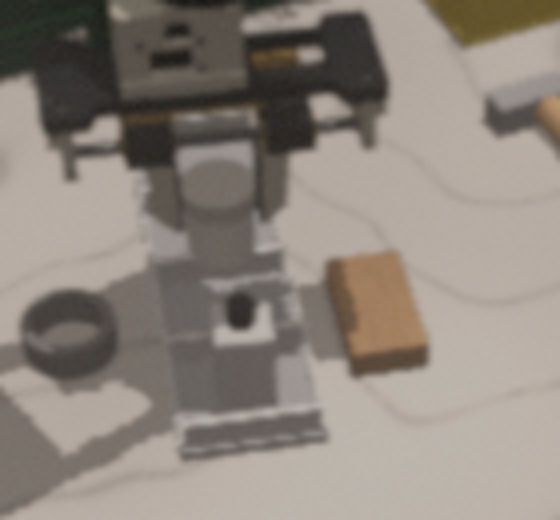

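The can stands upright in the right compartment (240,350), and the jar is held upright above the next one (215,210). Lowering it now.

Call:
arm_command(
  fingers=[1, 1, 1, 1, 1, 1, 1, 1],
  travel=[
    [0, 0, 0.015],
    [0, 0, 0.03],
    [0, 0, 0.043],
    [0, 0, 0.053],
    [0, 0, 0.059],
    [0, 0, 0.0625],
    [0, 0, 0.0635],
    [0, 0, 0.0635],
  ],
  dr=[
    [0, 0, 0],
    [0, 0, 0],
    [0, 0, 0],
    [0, 0, 0],
    [0, 0, 0],
    [0, 0, 0],
    [0, 0, 0],
    [0, 0, 0],
  ],
)

```text
time: 15.83
tool_pos: [0.5399, 0.2096, 0.0068]
tool_rot: [3.141, -0.001, 1.309]
contact_force: [0.6, -1.1, -1.2]
opening: 0.045
grip_force: 25.0
```

Call:
arm_command(
  fingers=[0, -0.1, -0.2, -0.3, -0.5, -0.6, -0.6, -0.6],
  travel=[
    [0, 0, 0],
    [0, 0, 0],
    [0, 0, 0],
    [0, 0, 0],
    [0, 0, 0],
    [0, 0, 0],
    [0, 0, 0],
    [0, 0, 0],
  ],
  dr=[
    [0, 0, 0],
    [0, 0, 0],
    [0, 0, 0],
    [0, 0, 0],
    [0, 0, 0],
    [0, 0, 0],
    [0, 0, 0],
    [0, 0, 0],
  ],
)

```text
time: 16.5
tool_pos: [0.5394, 0.2096, 0.0064]
tool_rot: [3.141, -0.0, 1.309]
contact_force: [-0.4, -0.2, 1.0]
opening: 0.0731
grip_force: 0.0
```

Call:
arm_command(
  fingers=[-0.6, -0.6, -1, -1, -1, -1, -1, -1],
  travel=[
    [0, 0, -0.01],
    [0, 0, -0.03],
    [0, 0, -0.06],
    [0, 0, -0.09],
    [0, 0, -0.12],
    [0, 0, -0.15],
    [0, 0, -0.1635],
    [0, 0, -0.1635],
  ],
  dr=[
    [0, 0, 0],
    [0, 0, 0],
    [0, 0, 0],
    [0, 0, 0],
    [0, 0, 0],
    [0, 0, 0],
    [0, 0, 0],
    [0, 0, 0],
  ],
)

```text
time: 17.17
tool_pos: [0.5414, 0.2101, 0.1747]
tool_rot: [3.134, -0.004, 1.309]
contact_force: [-0.1, 0.4, -0.7]
opening: 0.0922
grip_force: 0.0
```

Call:
arm_command(
  fingers=[-1, -1, -1, -1, -1, -1],
  travel=[
    [-0.0367, 0.0043, 0],
    [-0.0733, 0.0086, 0],
    [-0.11, 0.013, 0],
    [-0.1466, 0.0173, 0],
    [-0.1833, 0.0216, 0],
    [-0.2199, 0.0259, 0],
  ],
  dr=[
    [0, 0, 0],
    [0, 0, 0],
    [0, 0, 0],
    [0, 0, 0],
    [0, 0, 0],
    [0, 0, 0],
  ],
)

```text
time: 17.67
tool_pos: [0.5063, -0.011, 0.169]
tool_rot: [-3.14, 0.0, 1.31]
contact_force: [0.4, -0.0, -0.1]
opening: 0.0921
grip_force: 0.0
```

Call:
arm_command(
  fingers=[-1, -1, -1, -1, -1, -1, -1, -1],
  travel=[
    [-0.0367, 0.0043, 0],
    [-0.0733, 0.0086, 0],
    [-0.11, 0.013, 0],
    [-0.1466, 0.0173, 0],
    [-0.1833, 0.0216, 0],
    [-0.2199, 0.0259, 0],
    [-0.2199, 0.0259, 0],
    [-0.2199, 0.0259, 0],
  ],
  dr=[
    [0, 0, 0],
    [0, 0, 0],
    [0, 0, 0],
    [0, 0, 0],
    [0, 0, 0],
    [0, 0, 0],
    [0, 0, 0],
    [0, 0, 0],
  ],
)

```text
time: 18.33
tool_pos: [0.4747, -0.23, 0.1688]
tool_rot: [-3.14, -0.001, 1.306]
contact_force: [0.3, 1.2, 0.3]
opening: 0.0917
grip_force: 0.0
```

Run:
```python
from cell import *
from chk import *
o=observe();print(o["tool_pos"],o["tool_rot"],o["opening"])
chk(read_camera("top"))
```

```text
[ 0.47469477 -0.22998391  0.16875975] [-3.13980080e+00 -8.42634640e-04  1.30550929e+00] 0.09173696031522169
0.108 empty 0
0.036 empty 0
-0.036 323 x,y mm [  1.4 -37.3] z med/max 0.0565 0.06
-0.108 273 x,y mm [   1.4 -109.5] z med/max 0.0727 0.0879
```

The jar and can are both placed to within 2 mm. Next is the bottle.

Call:
arm_command(
  fingers=[-1, -1, -1, -1, -1, -1, -1, -1],
  travel=[
    [0, 0, 0.03],
    [0, 0, 0.06],
    [0, 0, 0.09],
    [0, 0, 0.115],
    [0, 0, 0.135],
    [0, 0, 0.148],
    [0, 0, 0.154],
    [0, 0, 0.1545],
  ],
  dr=[
    [0, 0, 0],
    [0, 0, 0],
    [0, 0, 0],
    [0, 0, 0],
    [0, 0, 0],
    [0, 0, 0],
    [0, 0, 0],
    [0, 0, 0],
  ],
)

```text
time: 19.05
tool_pos: [0.4751, -0.2267, 0.0141]
tool_rot: [-3.139, -0.001, 1.311]
contact_force: [0.9, 0.9, -0.6]
opening: 0.0919
grip_force: 0.0
```

Call:
arm_command(
  fingers=[1, 1, 1, 1, 1, 1, 1, 1],
  travel=[
    [0, 0, 0],
    [0, 0, 0],
    [0, 0, 0],
    [0, 0, 0],
    [0, 0, 0],
    [0, 0, 0],
    [0, 0, 0],
    [0, 0, 0],
  ],
  dr=[
    [0, 0, 0],
    [0, 0, 0],
    [0, 0, 0],
    [0, 0, 0],
    [0, 0, 0],
    [0, 0, 0],
    [0, 0, 0],
    [0, 0, 0],
  ],
)

```text
time: 19.72
tool_pos: [0.4758, -0.2287, 0.0154]
tool_rot: [3.141, -0.0, 1.309]
contact_force: [0.0, 0.1, 0.2]
opening: 0.043
grip_force: 0.0
```

Call:
arm_command(
  fingers=[1, 1, 1, 1, 1, 1],
  travel=[
    [0, 0, 0],
    [0, 0, 0],
    [0, 0, 0],
    [0, 0, 0],
    [0, 0, 0],
    [0, 0, 0],
  ],
  dr=[
    [0, 0, 0],
    [0, 0, 0],
    [0, 0, 0],
    [0, 0, 0],
    [0, 0, 0],
    [0, 0, 0],
  ],
)

```text
time: 20.22
tool_pos: [0.4758, -0.2287, 0.0153]
tool_rot: [3.141, -0.0, 1.309]
contact_force: [-0.2, -0.2, 0.6]
opening: 0.0374
grip_force: 25.0
```

Call:
arm_command(
  fingers=[1, 1, 1, 1, 1, 1, 1, 1],
  travel=[
    [0, 0, -0.01],
    [0, 0, -0.03],
    [0, 0, -0.055],
    [0, 0, -0.08],
    [0, 0, -0.105],
    [0, 0, -0.13],
    [0, 0, -0.148],
    [0, 0, -0.1545],
  ],
  dr=[
    [0, 0, 0],
    [0, 0, 0],
    [0, 0, 0],
    [0, 0, 0],
    [0, 0, 0],
    [0, 0, 0],
    [0, 0, 0],
    [0, 0, 0],
  ],
)

```text
time: 20.88
tool_pos: [0.4768, -0.2293, 0.1733]
tool_rot: [3.137, 0.002, 1.309]
contact_force: [1.0, 0.0, -0.6]
opening: 0.0373
grip_force: 25.0
```

Call:
arm_command(
  fingers=[1, 1, 1, 1, 1, 1, 1, 1],
  travel=[
    [0.012, -0.001, 0],
    [0.036, -0.004, 0],
    [0.068, -0.007, 0],
    [0.104, -0.0105, 0],
    [0.142, -0.0145, 0],
    [0.18, -0.018, 0],
    [0.218, -0.022, 0],
    [0.256, -0.026, 0],
  ],
  dr=[
    [0, 0, 0],
    [0, 0, 0],
    [0, 0, 0],
    [0, 0, 0],
    [0, 0, 0],
    [0, 0, 0],
    [0, 0, 0],
    [0, 0, 0],
  ],
)

```text
time: 21.55
tool_pos: [0.5154, 0.0281, 0.1682]
tool_rot: [-3.138, 0.0, 1.309]
contact_force: [0.7, -0.1, -1.1]
opening: 0.0372
grip_force: 25.0
```

Call:
arm_command(
  fingers=[1, 1, 1, 1, 1, 1, 1, 1],
  travel=[
    [0.038, -0.004, 0],
    [0.076, -0.008, 0],
    [0.114, -0.0115, 0],
    [0.15, -0.015, 0],
    [0.186, -0.019, 0],
    [0.218, -0.022, 0],
    [0.243, -0.0248, 0],
    [0.2558, -0.0261, 0],
  ],
  dr=[
    [0, 0, 0],
    [0, 0, 0],
    [0, 0, 0],
    [0, 0, 0],
    [0, 0, 0],
    [0, 0, 0],
    [0, 0, 0],
    [0, 0, 0],
  ],
)

```text
time: 22.22
tool_pos: [0.5559, 0.2828, 0.1676]
tool_rot: [-3.138, 0.001, 1.312]
contact_force: [-0.1, -0.4, -1.7]
opening: 0.0372
grip_force: 25.0
```

Call:
arm_command(
  fingers=[1, 1, 1, 1, 1, 1, 1, 1],
  travel=[
    [0, 0, 0],
    [0, 0, 0.02],
    [0, 0, 0.045],
    [0, 0, 0.07],
    [0, 0, 0.09],
    [0, 0, 0.1],
    [0, 0, 0.1],
    [0, 0, 0.1],
  ],
  dr=[
    [0, 0, 0],
    [0, 0, 0],
    [0, 0, 0],
    [0, 0, 0],
    [0, 0, 0],
    [0, 0, 0],
    [0, 0, 0],
    [0, 0, 0],
  ],
)

```text
time: 22.88
tool_pos: [0.5577, 0.2785, 0.0699]
tool_rot: [-3.141, 0.001, 1.309]
contact_force: [-0.1, 0.4, -0.1]
opening: 0.037
grip_force: 25.0
```

Run:
```python
from cell import *
import cv2,numpy as np
o=observe();print(o["tool_pos"],o["opening"],o["grip_force"])
c=read_camera("side");np.savez("s5.npz",**c)
cv2.imwrite("pics/c7.png",cv2.resize(c["color"][40:190,210:360],None,fx=4,fy=4,interpolation=cv2.INTER_CUBIC))
```

```text
[0.55766033 0.27848833 0.06988436] 0.037036303952083266 24.99863793491386
```

View pics/c7.png

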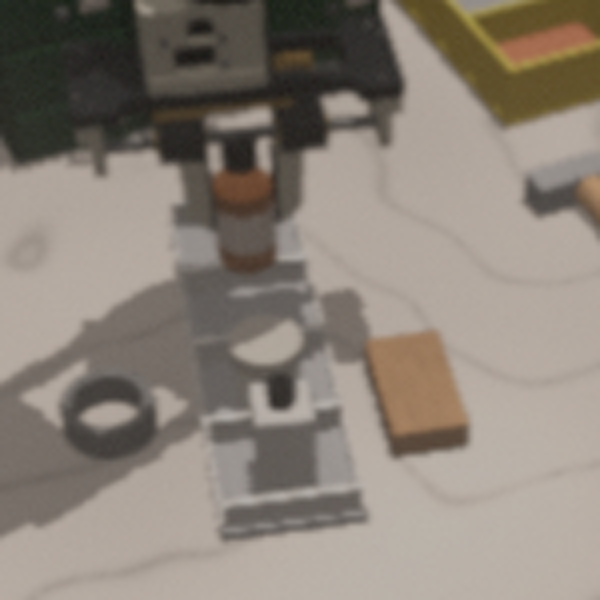

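The bottle is upright in the fingers (243,220). The jar (265,340) and can (280,430) are standing. Lowering the bottle now.

Call:
arm_command(
  fingers=[1, 1, 1, 1, 1, 1, 1, 1],
  travel=[
    [0, 0, 0.013],
    [0, 0, 0.026],
    [0, 0, 0.038],
    [0, 0, 0.048],
    [0, 0, 0.054],
    [0, 0, 0.057],
    [0, 0, 0.058],
    [0, 0, 0.058],
  ],
  dr=[
    [0, 0, 0],
    [0, 0, 0],
    [0, 0, 0],
    [0, 0, 0],
    [0, 0, 0],
    [0, 0, 0],
    [0, 0, 0],
    [0, 0, 0],
  ],
)

```text
time: 23.6
tool_pos: [0.558, 0.2793, 0.012]
tool_rot: [3.141, -0.0, 1.309]
contact_force: [-1.2, 0.8, -0.5]
opening: 0.0373
grip_force: 25.0
```

Call:
arm_command(
  fingers=[0.15, 0.1, 0.05, 0, -0.2, -0.5, -0.5, -0.5],
  travel=[
    [0, 0, 0],
    [0, 0, 0],
    [0, 0, 0],
    [0, 0, 0],
    [0, 0, 0],
    [0, 0, 0],
    [0, 0, 0],
    [0, 0, 0],
  ],
  dr=[
    [0, 0, 0],
    [0, 0, 0],
    [0, 0, 0],
    [0, 0, 0],
    [0, 0, 0],
    [0, 0, 0],
    [0, 0, 0],
    [0, 0, 0],
  ],
)

```text
time: 24.27
tool_pos: [0.5577, 0.2792, 0.0119]
tool_rot: [3.142, -0.0, 1.309]
contact_force: [-0.4, -0.1, 0.5]
opening: 0.0667
grip_force: 0.0
```

Call:
arm_command(
  fingers=[-0.6, -0.6, -1, -1, -1, -1, -1, -1],
  travel=[
    [0, 0, -0.01],
    [0, 0, -0.03],
    [0, 0, -0.06],
    [0, 0, -0.09],
    [0, 0, -0.12],
    [0, 0, -0.15],
    [0, 0, -0.158],
    [0, 0, -0.158],
  ],
  dr=[
    [0, 0, 0],
    [0, 0, 0],
    [0, 0, 0],
    [0, 0, 0],
    [0, 0, 0],
    [0, 0, 0],
    [0, 0, 0],
    [0, 0, 0],
  ],
)

```text
time: 24.93
tool_pos: [0.5592, 0.2798, 0.1738]
tool_rot: [3.136, -0.004, 1.309]
contact_force: [0.5, 0.7, -0.6]
opening: 0.0918
grip_force: 0.0
```

Call:
arm_command(
  fingers=[-1, -1, -1, -1, -1, -1, -1, -1],
  travel=[
    [-0.0367, 0.0031, 0],
    [-0.0734, 0.0062, 0],
    [-0.1101, 0.0093, 0],
    [-0.1468, 0.0124, 0],
    [-0.1835, 0.0155, 0],
    [-0.2202, 0.0186, 0],
    [-0.2569, 0.0217, 0],
    [-0.2936, 0.0248, 0],
  ],
  dr=[
    [0, 0, 0],
    [0, 0, 0],
    [0, 0, 0],
    [0, 0, 0],
    [0, 0, 0],
    [0, 0, 0],
    [0, 0, 0],
    [0, 0, 0],
  ],
)

```text
time: 25.6
tool_pos: [0.5041, -0.0122, 0.1684]
tool_rot: [-3.139, 0.0, 1.31]
contact_force: [0.6, 1.3, 0.3]
opening: 0.0916
grip_force: 0.0
```

Call:
arm_command(
  fingers=[-1, -1, -1, -1, -1, -1, -1, -1],
  travel=[
    [-0.0367, 0.0031, 0],
    [-0.0734, 0.0062, 0],
    [-0.1101, 0.0093, 0],
    [-0.1468, 0.0124, 0],
    [-0.1835, 0.0155, 0],
    [-0.2202, 0.0186, 0],
    [-0.2569, 0.0217, 0],
    [-0.2936, 0.0248, 0],
  ],
  dr=[
    [0, 0, 0],
    [0, 0, 0],
    [0, 0, 0],
    [0, 0, 0],
    [0, 0, 0],
    [0, 0, 0],
    [0, 0, 0],
    [0, 0, 0],
  ],
)

```text
time: 26.27
tool_pos: [0.4524, -0.3019, 0.1682]
tool_rot: [-3.139, -0.001, 1.309]
contact_force: [1.0, -0.3, -0.3]
opening: 0.0919
grip_force: 0.0
```

Call:
arm_command(
  fingers=[-1, -1, -1, -1, -1, -1, -1, -1],
  travel=[
    [0, 0, 0],
    [0, 0, 0],
    [0, 0, 0.03],
    [0, 0, 0.06],
    [0, 0, 0.09],
    [0, 0, 0.115],
    [0, 0, 0.12],
    [0, 0, 0.12],
  ],
  dr=[
    [0, 0, 0],
    [0, 0, 0],
    [0, 0, 0],
    [0, 0, 0],
    [0, 0, 0],
    [0, 0, 0],
    [0, 0, 0],
    [0, 0, 0],
  ],
)

```text
time: 26.93
tool_pos: [0.4528, -0.2985, 0.0479]
tool_rot: [-3.137, -0.003, 1.311]
contact_force: [-0.3, 0.4, -0.3]
opening: 0.0918
grip_force: 0.0
```

Run:
```python
from cell import *
from chk import *
o=observe();print(o["tool_pos"],o["tool_rot"],o["opening"])
chk(read_camera("top"))
W=cloud(read_camera("side"))
q=W[(abs(W[...,0]-.4535)<.03)&(abs(W[...,1]+.301)<.03)&(W[...,2]>.05)&(W[...,2]<.062)]
print(len(q),(np.percentile(q,2,0)+np.percentile(q,98,0))/2,np.ptp(q,0))
```

```text
[ 0.45283082 -0.29850542  0.04789971] [-3.13693211e+00 -2.66397258e-03  1.31059295e+00] 0.09178314619680729
0.108 empty 0
0.036 266 x,y mm [ 1.4 30. ] z med/max 0.069 0.0958
-0.036 323 x,y mm [  1.4 -37.2] z med/max 0.0565 0.0603
-0.108 274 x,y mm [   1.4 -109.5] z med/max 0.0728 0.0887
543 [ 0.45284873 -0.3033107   0.05634488] [0.04981195 0.04961653 0.01124452]
```

Call:
arm_command(
  fingers=[-1, -1, -1, -1, -1, -1, -1],
  travel=[
    [0, 0, 0.012],
    [0, 0, 0.024],
    [0, 0, 0.035],
    [0, 0, 0.042],
    [0, 0, 0.0455],
    [0, 0, 0.0455],
    [0, 0, 0.0455],
  ],
  dr=[
    [0, 0, 0],
    [0, 0, 0],
    [0, 0, 0],
    [0, 0, 0],
    [0, 0, 0],
    [0, 0, 0],
    [0, 0, 0],
  ],
)

```text
time: 27.62
tool_pos: [0.4541, -0.301, 0.0047]
tool_rot: [3.141, 0.0, 1.309]
contact_force: [-0.0, -0.9, -0.4]
opening: 0.0923
grip_force: 0.0
```

Call:
arm_command(
  fingers=[1, 1, 1, 1, 1, 1, 1, 1],
  travel=[
    [0, 0, 0],
    [0, 0, 0],
    [0, 0, 0],
    [0, 0, 0],
    [0, 0, 0],
    [0, 0, 0],
    [0, 0, 0],
    [0, 0, 0],
  ],
  dr=[
    [0, 0, 0],
    [0, 0, 0],
    [0, 0, 0],
    [0, 0, 0],
    [0, 0, 0],
    [0, 0, 0],
    [0, 0, 0],
    [0, 0, 0],
  ],
)

```text
time: 28.28
tool_pos: [0.4539, -0.3009, 0.0043]
tool_rot: [3.141, -0.0, 1.309]
contact_force: [0.4, 0.1, 0.2]
opening: 0.0494
grip_force: 25.0
```

Call:
arm_command(
  fingers=[1, 1, 1, 1],
  travel=[
    [0, 0, 0],
    [0, 0, 0],
    [0, 0, 0],
    [0, 0, 0],
  ],
  dr=[
    [0, 0, 0],
    [0, 0, 0],
    [0, 0, 0],
    [0, 0, 0],
  ],
)

```text
time: 28.62
tool_pos: [0.4539, -0.3009, 0.0043]
tool_rot: [3.141, -0.0, 1.309]
contact_force: [0.5, 0.2, 0.6]
opening: 0.0494
grip_force: 25.0
```

Call:
arm_command(
  fingers=[1, 1, 1, 1, 1, 1, 1, 1],
  travel=[
    [0, 0, -0.01],
    [0, 0, -0.03],
    [0, 0, -0.055],
    [0, 0, -0.085],
    [0, 0, -0.115],
    [0, 0, -0.14],
    [0, 0, -0.16],
    [0, 0, -0.1655],
  ],
  dr=[
    [0, 0, 0],
    [0, 0, 0],
    [0, 0, 0],
    [0, 0, 0],
    [0, 0, 0],
    [0, 0, 0],
    [0, 0, 0],
    [0, 0, 0],
  ],
)

```text
time: 29.28
tool_pos: [0.455, -0.3019, 0.1739]
tool_rot: [3.136, 0.003, 1.309]
contact_force: [0.7, -0.2, -1.3]
opening: 0.0498
grip_force: 25.0
```

Call:
arm_command(
  fingers=[1, 1, 1, 1, 1, 1, 1, 1],
  travel=[
    [0.012, -0.001, 0],
    [0.036, -0.003, 0],
    [0.068, -0.005, 0],
    [0.104, -0.008, 0],
    [0.142, -0.011, 0],
    [0.18, -0.014, 0],
    [0.218, -0.0165, 0],
    [0.256, -0.0193, 0],
  ],
  dr=[
    [0, 0, 0],
    [0, 0, 0],
    [0, 0, 0],
    [0, 0, 0],
    [0, 0, 0],
    [0, 0, 0],
    [0, 0, 0],
    [0, 0, 0],
  ],
)

```text
time: 29.95
tool_pos: [0.5, -0.0457, 0.168]
tool_rot: [-3.138, -0.0, 1.309]
contact_force: [1.4, -0.4, -1.9]
opening: 0.0494
grip_force: 25.0
```

Call:
arm_command(
  fingers=[1, 1, 1, 1, 1, 1],
  travel=[
    [0.034, -0.0026, 0],
    [0.068, -0.0051, 0],
    [0.102, -0.0077, 0],
    [0.136, -0.0102, 0],
    [0.17, -0.0128, 0],
    [0.203, -0.0153, 0],
  ],
  dr=[
    [0, 0, 0],
    [0, 0, 0],
    [0, 0, 0],
    [0, 0, 0],
    [0, 0, 0],
    [0, 0, 0],
  ],
)

```text
time: 30.45
tool_pos: [0.5373, 0.154, 0.1678]
tool_rot: [-3.138, 0.001, 1.31]
contact_force: [1.9, -0.1, -0.9]
opening: 0.0496
grip_force: 25.0
```

Call:
arm_command(
  fingers=[1, 1, 1, 1, 1, 1, 1, 1],
  travel=[
    [0.038, -0.003, 0],
    [0.074, -0.0056, 0],
    [0.108, -0.008, 0],
    [0.14, -0.0105, 0],
    [0.167, -0.0126, 0],
    [0.187, -0.0141, 0],
    [0.197, -0.0149, 0],
    [0.2001, -0.0151, 0],
  ],
  dr=[
    [0, 0, 0],
    [0, 0, 0],
    [0, 0, 0],
    [0, 0, 0],
    [0, 0, 0],
    [0, 0, 0],
    [0, 0, 0],
    [0, 0, 0],
  ],
)

```text
time: 31.12
tool_pos: [0.5747, 0.3504, 0.1675]
tool_rot: [-3.139, 0.002, 1.312]
contact_force: [0.1, -1.1, -0.6]
opening: 0.0493
grip_force: 25.0
```

Call:
arm_command(
  fingers=[1, 1, 1, 1, 1, 1, 1, 1],
  travel=[
    [0, 0, 0],
    [0, 0, 0.02],
    [0, 0, 0.045],
    [0, 0, 0.07],
    [0, 0, 0.09],
    [0, 0, 0.1],
    [0, 0, 0.1],
    [0, 0, 0.1],
  ],
  dr=[
    [0, 0, 0],
    [0, 0, 0],
    [0, 0, 0],
    [0, 0, 0],
    [0, 0, 0],
    [0, 0, 0],
    [0, 0, 0],
    [0, 0, 0],
  ],
)

```text
time: 31.78
tool_pos: [0.5764, 0.3479, 0.0703]
tool_rot: [-3.142, 0.0, 1.308]
contact_force: [-0.4, 0.1, -0.4]
opening: 0.0496
grip_force: 25.0
```

Run:
```python
from cell import *
import cv2,numpy as np
o=observe();print(o["tool_pos"],o["opening"],o["grip_force"])
c=read_camera("side");np.savez("s6.npz",**c)
cv2.imwrite("pics/c8.png",cv2.resize(c["color"][30:180,200:350],None,fx=4,fy=4,interpolation=cv2.INTER_CUBIC))
```

```text
[0.57643862 0.34790599 0.07027191] 0.049598818888313405 24.9998876452446
```

View pics/c8.png

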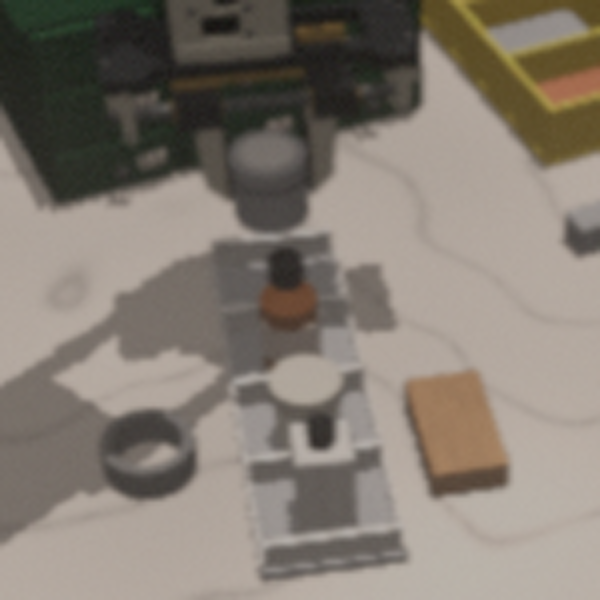

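The tin is upright at (268,180), over the empty far-left compartment. The other three are standing. Lowering the tin now.

Call:
arm_command(
  fingers=[1, 1, 1, 1, 1, 1, 1, 1],
  travel=[
    [0, 0, 0.016],
    [0, 0, 0.032],
    [0, 0, 0.046],
    [0, 0, 0.057],
    [0, 0, 0.064],
    [0, 0, 0.0675],
    [0, 0, 0.0685],
    [0, 0, 0.0685],
  ],
  dr=[
    [0, 0, 0],
    [0, 0, 0],
    [0, 0, 0],
    [0, 0, 0],
    [0, 0, 0],
    [0, 0, 0],
    [0, 0, 0],
    [0, 0, 0],
  ],
)

```text
time: 32.5
tool_pos: [0.5766, 0.3489, 0.0019]
tool_rot: [3.141, -0.001, 1.309]
contact_force: [-0.3, 0.1, -1.1]
opening: 0.0496
grip_force: 25.0
```

Call:
arm_command(
  fingers=[-0.1, -0.15, -0.2, -0.3, -0.5, -0.7, -0.7, -0.7],
  travel=[
    [0, 0, 0],
    [0, 0, 0],
    [0, 0, 0],
    [0, 0, 0],
    [0, 0, 0],
    [0, 0, 0],
    [0, 0, 0],
    [0, 0, 0],
  ],
  dr=[
    [0, 0, 0],
    [0, 0, 0],
    [0, 0, 0],
    [0, 0, 0],
    [0, 0, 0],
    [0, 0, 0],
    [0, 0, 0],
    [0, 0, 0],
  ],
)

```text
time: 33.17
tool_pos: [0.5762, 0.3487, 0.0014]
tool_rot: [3.142, -0.0, 1.309]
contact_force: [0.3, -0.4, -0.0]
opening: 0.0774
grip_force: 0.0
```

Call:
arm_command(
  fingers=[-0.7, -0.7, -0.7, -0.7, -0.7, -0.7, -0.7, -0.7],
  travel=[
    [0, 0, -0.01],
    [0, 0, -0.03],
    [0, 0, -0.06],
    [0, 0, -0.09],
    [0, 0, -0.12],
    [0, 0, -0.15],
    [0, 0, -0.17],
    [0, 0, -0.17],
  ],
  dr=[
    [0, 0, 0],
    [0, 0, 0],
    [0, 0, 0],
    [0, 0, 0],
    [0, 0, 0],
    [0, 0, 0],
    [0, 0, 0],
    [0, 0, 0],
  ],
)

```text
time: 33.83
tool_pos: [0.5785, 0.3498, 0.1783]
tool_rot: [3.133, -0.007, 1.309]
contact_force: [1.1, 0.5, 0.4]
opening: 0.0782
grip_force: 0.0
```

Call:
arm_command(
  fingers=[-0.7, -0.7, -0.7, -0.7, -0.7, -0.7, -0.7, -0.7],
  travel=[
    [-0.037, 0, 0],
    [-0.074, 0, 0],
    [-0.111, 0, 0],
    [-0.148, 0, 0],
    [-0.185, 0, 0],
    [-0.222, 0, 0],
    [-0.26, 0, 0],
    [-0.3, 0, 0],
  ],
  dr=[
    [0, 0, 0],
    [0, 0, 0],
    [0, 0, 0],
    [0, 0, 0],
    [0, 0, 0],
    [0, 0, 0],
    [0, 0, 0],
    [0, 0, 0],
  ],
)

```text
time: 34.5
tool_pos: [0.4976, 0.0576, 0.1713]
tool_rot: [-3.142, -0.0, 1.31]
contact_force: [0.5, -0.5, 0.8]
opening: 0.078
grip_force: 0.0
```

Call:
arm_command(
  fingers=[-0.7, -0.7, -0.7, -0.7, -0.7, -0.7, -0.7, -0.7],
  travel=[
    [-0.037, 0, 0],
    [-0.074, 0, 0],
    [-0.111, 0, 0],
    [-0.148, 0, 0],
    [-0.185, 0, 0],
    [-0.222, 0, 0],
    [-0.24, 0, 0],
    [-0.24, 0, 0],
  ],
  dr=[
    [0, 0, 0],
    [0, 0, 0],
    [0, 0, 0],
    [0, 0, 0],
    [0, 0, 0],
    [0, 0, 0],
    [0, 0, 0],
    [0, 0, 0],
  ],
)

```text
time: 35.17
tool_pos: [0.4356, -0.1762, 0.1713]
tool_rot: [3.142, 0.001, 1.305]
contact_force: [0.7, -0.0, -0.7]
opening: 0.0777
grip_force: 0.0
```

Run:
```python
from cell import *
import cv2
from chk import *
o=observe();print(o["time"],o["tool_pos"],o["contact_force"])
t=read_camera("top");chk(t);s=read_camera("side")
a=cv2.resize(s["color"][75:185,230:330],(400,440),interpolation=cv2.INTER_CUBIC)
b=cv2.resize(t["color"][140:250,145:300][:, :],(400,284),interpolation=cv2.INTER_CUBIC);b=np.vstack([b,np.zeros((156,400,3),np.uint8)])
cv2.imwrite("pics/c9.png",np.hstack([a,b]))
W=cloud(t);cap=W[(abs(W[...,0]-.5577)<.03)&(abs(W[...,1]-.279)<.03)&(W[...,2]>.088)]
d=cap.mean(0)[:2]-p[:2];a=p[2];print("cap xy",d@[np.cos(a),np.sin(a)],d@[-np.sin(a),np.cos(a)],len(cap))
```

```text
35.1667 [ 0.43555365 -0.1762026   0.17132241] [ 0.67839784 -0.02898321 -0.71014929]
0.108 396 x,y mm [  1.7 105.2] z med/max 0.0516 0.056
0.036 269 x,y mm [ 1.3 29.9] z med/max 0.069 0.0958
-0.036 323 x,y mm [  1.5 -37.4] z med/max 0.0564 0.06
-0.108 274 x,y mm [   1.5 -109.5] z med/max 0.0726 0.0886
cap xy 0.001531305511336763 0.03374684034184481 86
```

View pics/c9.png

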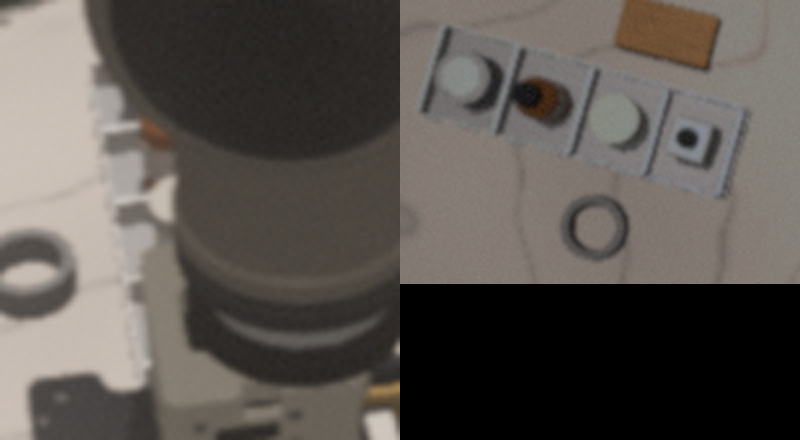

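The top view shows the tin (465,80), bottle (540,97), jar (615,120) and can (692,142), each inside its own compartment. Their top heights are right for standing on the floor. I'll let the arm settle and hand in.

Call:
arm_command(
  fingers=[-0.7, -0.7, -0.7, -0.7],
  travel=[
    [0, 0, 0],
    [0, 0, 0],
    [0, 0, 0],
    [0, 0, 0],
  ],
  dr=[
    [0, 0, 0],
    [0, 0, 0],
    [0, 0, 0],
    [0, 0, 0],
  ],
)

```text
time: 35.6
tool_pos: [0.4369, -0.172, 0.1713]
tool_rot: [3.142, -0.0, 1.311]
contact_force: [0.4, 0.1, -0.2]
opening: 0.078
grip_force: 0.0
```

```bash
python3 -c "
from cell import *
print(hand_in())"
```

```text
the job is handed in; nothing more can be done
None
```

I moved all four goods to the metal rack in reverse order (tin, bottle, jar, can from the left) and handed the job in at about 36 s; the last check showed each one upright and close to the centre of its compartment, but the hand-in returned no verdict.

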